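# Hook the alloy canister off its stand onto the scale

### The arm

A 6-joint arm with a two-finger parallel gripper is mounted at the origin on the work surface. World frame = base frame: x ahead of the robot, y to its left, z up, the work surface at z = 0. Lengths are in m, angles in degrees, forces in N, time in s.
With the tool pointing down it reaches from about 0.25 to 0.725 m from the base axis. Payload 9.7 kg.
Tool frame: the origin (TCP) lies at the very end of the fingers, on their centre line; the grasp point (between the pads) lies 19 mm behind it; z points along the fingers, y is the direction in which the jaws open and shut (so a half turn about z gives the same grasp; the last joint's range is limited). The gripper opens to 85 mm and grips with 20 to 120 N. Pads are 22 mm wide; open, the fingers measure 114 mm over their backs; the gripper's body (76 mm by 85 mm) begins 54 mm behind the grasp point. The pads swing forward as they close: fully open they stand 13 mm farther back than shut.
Start: joints at [-63.942, 4.979, 10.078, 95.1, 0, 90], TCP at [0.242, -0.494, 0.231] pointing down, gripper open.
Joint ranges: [-179.16, 179.16], [-48.56, 103.87], [-65.8, 70.77], [-126.05, 130.52], [-82.76, 87.17], [-180, 180]. Speed limits (degrees/s): [127.2, 127.2, 147.25, 180, 180, 180].

### API

Orientations are given as [roll, pitch, yaw] about the fixed x, y, z axes, in that order (R = Rz(yaw) Ry(pitch) Rx(roll)).
In Python, from plant import r, imaging, spotter gives the robot as it stands.
- The arm moves only by the tool jog_arm, never from a script. Its argument "series" is a list that holds one entry, the list of rows, each a list of 5 numbers: the shift along the tool's x, y, z in cm, then the turn about the tool's z in degrees, then the closure, from 0 (fully open) to 1 (shut). A call has exactly 10 rows; each row is the pose to reach, as a shift and turn from the pose commanded when the call began, along the tool's axes at that moment; what a row does not reach only later rows make up. A row lasts 1/10 s, in which the tool goes at most 50 mm and 8.59 degrees, less where a joint would pass 70% of its speed; a pose out of reach is approached as far as the arm can. A call with a gripper value outside its range is refused whole. The fingers move at their own pace and stop on an object; "force" is the grip in N (left out, the last holds). Time passes only in rows, so rows that repeat a pose let the fingers close, or fill a call up. It gives the time, the measured TCP pose, the force and the opening at its end, in the units of the state.
- r.observe(): the state, without advancing time (a new reading comes with each control period).
- imaging.read_camera(name): name is "scene" or "top" or "wrist"; returns (picture, depth): 420x560x3 uint8, blue, green, red; 420x560 float32, m along the optical axis (not along the pixel's ray), 0 where there is no reading.
- imaging.camera_params(name): a dict with "vertical_fov" (degrees; the focal length in pixels is half the picture's height over the tangent of half this angle, whatever the lens; pixels are square), "cx", "cy" (the principal point, pixels), "distortion" ([k1, k2, p1, p2, k3] as OpenCV has them; the pictures are not rectified), "extrinsics" (4x4, takes a point from camera to world coordinates); the wrist camera has in their place "mount" (4x4, takes a point from camera to tool coordinates, whose origin is the TCP and whose axes are the flange's). Camera axes: x right, y down, z forward; pixel columns grow to the right and rows downward; lengths in m; the calibration is good to about 2 mm. A picture is of the moment at which its call begins: read the wrist's pose just before it. camera_params takes no time and is no camera call.
- r.sign_off(): hands the job in, once; it reports no verdict.
Trained networks look in the newest picture that a camera, given by its name, has taken for a name from the list of things; names that differ only in an ending like _2 or _b are one class to them, and where a whole thing is asked for, a point or a joint stands for the part that bears it (a point fixed in the world has none). Each returns a list of dicts, best first, with "confidence" (0 to 1); they miss things now and then, are a little off and sometimes report something else, mostly with a low value. They report only what shows in the picture. A call takes as long as a camera call. They do not tell look-alikes from the thing itself.
- spotter.recognise(name, camera): "box" ([left, top, width, height] in pixels, round what is visible of it).
- spotter.silhouettes(name, camera): "mask" (420x560 bool, what is visible of it) and "box" ([left, top, width, height] in pixels, round what is visible of it).
- spotter.place_of(name, camera): "uv" ([column, row] in pixels: a listed point, or the origin of a listed thing).
The state is a dict: "t": time; "joint_positions": joint angles; "qvel": joint speeds; "tau": joint torques, N m; "position": TCP position; "tool_rot": TCP orientation; "ft_force": force on the tool from outside, world axes, zero at the start; "wrist_torque": the same for the moment, N m; "finger_gap": opening from 0.0 (shut) to 1.0 (fully open).
Only numpy, scipy, OpenCV 4.12 (cv2) and the standard library are available. Lean on these libraries where they do the work, as an engineer would, in place of code of your own. Each camera call takes 0.05 s, during which the arm holds its last target.

### The job

Weigh the alloy canister: take the orange-handled lifting hook from its rack, catch the canister's arched handle from below with it, lift the canister off its stand and set it gently and upright, standing wholly on the pan of the spring scale. Move the canister only with the hook, never touching it with the gripper or arm, do not jerk it, and do not let the hook press on its lid. Then hang the hook back in its rack as it was and leave the other things on the table where they are.

Things in the scene. Friction and masses are not known exactly. Their poses are not given: they have to be found in the camera images.
- canister: Closed round steel canister, green band and flat green lid (lid top at z = 61 mm), 82 mm across, 0.3 to 0.7 kg, mass not known beforehand. Origin: centre of its underside; z up. A rigid arched handle of 8 mm round bar stands in its local y-z plane, uprights at y = +-36 mm. A hook passes under the arch along local +x or -x.
- lid: The thin green lid fixed on the canister, 82 mm across, 6 mm thick. Origin: centre of its underside, 55 mm above the canister's underside.
- handle_top (a point): Centre of the bar at the apex of the canister's arched handle: 97 mm above the canister's underside, on its axis. The opening between the lid and the bar is 32 mm high here. The arch slopes down to a bar centre 5 mm lower at y = +-26 mm. Axes as the canister's.
- stand: Round white and steel stand fixed to the table, 112 mm across. Origin: centre of its underside. The canister rests on its top face at z = 30 mm, inside a rim 94 mm across inside and 108 mm outside that rises to z = 38 mm.
- hook: Loose lifting hook, 0.14 kg, z up. Origin: centre of the underside of its square dark collar (46 x 46 mm, z = 0 to 6 mm). Above it the orange grip block, 32 mm along x, 24 mm along y, z = 6 to 52 mm. Below it the shank of 8 mm round steel, straight down at x = -20 mm from z = 0 to -68 mm, ending in the hook, which lies in the x-z plane.
- hook_seat (a point): Where the centre of a caught 8 mm bar rests in the hook: x = 0, z = -70 mm in the hook's frame, same axes. The steel under it is 8 mm thick, its lowest point 12 mm below this point. The upturned tip is 19 mm to +x, its top 7 mm above this point. The hook is open above the tip, to +x: it catches a bar by moving to +x with the tip beneath it, then up.
- rack: Hook rack fixed to the table. Origin: centre of its underside. Grey base 110 x 90 x 8 mm and two upright light-wood walls, each 80 mm long (x), 12 mm thick, top at z = 95 mm, with a 22 mm gap between them along x (walls from y = +-11 to +-23 mm). The hook hangs with its collar resting on both wall tops and its shank in the gap; the gap is open above and at its ends.
- scale: Spring scale fixed to the table, round blue body 150 mm across and 34 mm high, with a round aluminium pan above it. Origin: centre of its underside.
- pan_top (a point): Centre of the upper face of the scale's pan (140 mm across, 6 mm thick); 80 mm above the table when empty. The pan sinks under load against a spring (about 150 N/m).
- pan (a joint): How far the scale's pan has sunk, in m: 0 empty, at most 0.040; roughly 11 to 38 mm under the canister, depending on its mass.
- dropper: White dropper bottle, 38 mm across, 100 mm tall, bystander. Origin: underside centre.
- dish: White ceramic dish, 48 mm across, 16 mm high, bystander. Origin: underside centre.
- crown: Small white ceramic crown, 15 mm across, 11 mm high, bystander. Origin: underside centre.
- model: Terracotta-coloured tooth model, 66 x 66 mm, 31 mm high, bystander. Origin: underside centre.
- brush: Thin black paint brush, 160 mm long, 16 mm wide and 10 mm high at most, lying along its x, bystander. Origin near its middle.
- jar: Small glass jar with blue cap, 44 mm across, 45 mm high, bystander. Origin: underside centre.
- palette: Blue ceramic mixing palette, 100 x 75 x 10 mm, bystander. Origin: underside centre.
Things that resemble listed ones, but are neither listed nor needed, are in the scene too. There is more than one size of the hook; the job needs the larger.

How it is judged:
By the outcome, as a careful person would: the job done as asked, in the order asked, and still so for the second after the job is handed in, with the robot touching nothing.
It also fails if it takes over 72 s, if anything falls off the work surface, if the arm or the gripper's body presses on something with over 40 N, if the wrist force passes 120 N, or if a joint passes its speed limit or range.

## Working session

There is one attempt and no reset: what is moved stays moved. The work goes in short steps, Python scripts to look and compute and a tool call to move; the robot and the scene stay as the last step left them, time stands still between calls to the robot, and variables do not carry over. Pictures are saved under pics/ and viewed, and the job is handed in when it is done.

Besides the shell and the picture viewer there is one more tool, called after "Request:" in YAML: its name, and indented under it one key for each argument. jog_arm: Moves the arm, as the interface text tells. Its arguments: {"type":"object","properties":{"series":{"type":"array"},"force":{"type":"number"}},"required":["series"]}

```bash
ls; mkdir -p pics; python3 - <<'E'
from plant import r, imaging, spotter
import cv2
s=r.observe(); print(s)
for n in ["scene","top","wrist"]:
    p,d=imaging.read_camera(n); cv2.imwrite(f"pics/{n}0.png",p); 
    import numpy as np; np.save(f"pics/{n}0_d.npy",d)
    print(n,imaging.camera_params(n))
E
```

```text
pics
{'t': 0.0, 'joint_positions': array([-6.39444227e+01,  5.01212795e+00,  1.00347673e+01,  9.50985422e+01,
        7.63077829e-04,  9.00007111e+01]), 'qvel': array([-0.10165825, -0.00353091,  0.02973731,  0.00653716,  0.10827619,
       -0.00981761]), 'tau': array([ 6.28966677e-05, -5.20388997e+01,  4.64803970e+01,  1.64070376e-02,
        4.70810608e-05, -1.43430697e-05]), 'position': array([ 0.2414909 , -0.49390454,  0.230576  ]), 'tool_rot': array([-1.79924097e+02, -7.62135105e-04,  2.60548652e+01]), 'ft_force': array([-0.715942  ,  0.82342511, -0.12916339]), 'wrist_torque': array([0.01516355, 0.00441596, 0.00233684]), 'finger_gap': 1.0005641359488324}
scene {'vertical_fov': 55.64086961079495, 'cx': 280.49641271165643, 'cy': 206.50100280709916, 'distortion': array([-0.00157471,  0.        ,  0.        ,  0.        ,  0.        ]), 'extrinsics': array([[ 0.19504808,  0.7517637 , -0.62992666,  1.29438728],
       [ 0.98079107, -0.15098263,  0.12350352, -0.20580248],
       [-0.00226252, -0.64191556, -0.76677199,  0.90849242],
       [ 0.        ,  0.        ,  0.        ,  1.    
[... 280 characters left out ...]
92, -0.02081596,  0.01774002, -0.06308327],
       [-0.01593172, -0.08403413, -0.99633551,  1.24569209],
       [ 0.        ,  0.        ,  0.        ,  1.        ]])}
wrist {'vertical_fov': 70.87849661534848, 'cx': 277.47428108277916, 'cy': 212.63602034956796, 'distortion': array([-0.04166353,  0.        ,  0.        ,  0.        ,  0.        ]), 'mount': array([[-4.96870637e-05, -9.64907400e-01, -2.62590378e-01,
         6.64088857e-02],
       [ 9.99999995e-01, -2.44773285e-05, -9.92751838e-05,
        -5.77668520e-04],
       [ 8.93638486e-05, -2.62590382e-01,  9.64907396e-01,
        -1.42469852e-01],
       [ 0.00000000e+00,  0.00000000e+00,  0.00000000e+00,
         1.00000000e+00]])}
```

View pics/scene0.png

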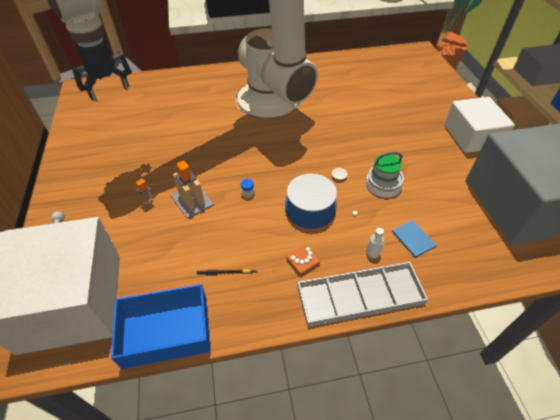

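View pics/top0.png

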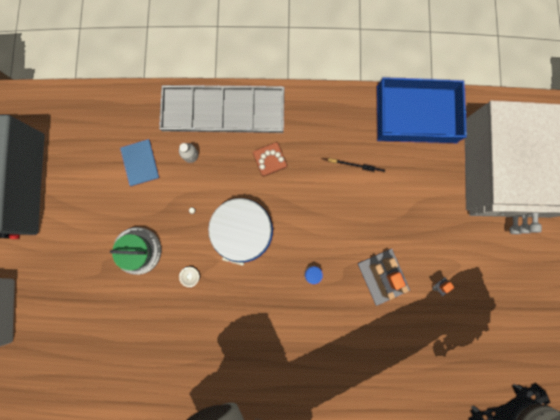

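The scene view shows the rack with the large hook at about (188,190), the small look-alike hook at (143,187), the scale at (311,200) and the canister on its stand at (387,172). In the top view they are at (385,277), (442,286), (240,230) and (132,252). Next I measure with depth.

```bash
cat > h.py <<'E'
import numpy as np, cv2
from plant import r, imaging, spotter
from scipy.spatial.transform import Rotation as Ro
def K(n):
    p=imaging.camera_params(n); f=210/np.tan(np.radians(p['vertical_fov']/2))
    return p,np.array([[f,0,p['cx']],[0,f,p['cy']],[0,0,1]])
def toolT(s=None):
    s=s or r.observe(); T=np.eye(4); T[:3,:3]=Ro.from_euler('xyz',s['tool_rot'],degrees=True).as_matrix(); T[:3,3]=s['position']; return T
def ext(n,s=None):
    p,_=K(n)
    return p['extrinsics'] if n!='wrist' else toolT(s)@p['mount']
def rays(n,uv):
    p,k=K(n); x=cv2.undistortPoints(np.array(uv,float).reshape(-1,1,2),k,np.array(p['distortion'])).reshape(-1,2)
    return np.c_[x,np.ones(len(x))]
def cloud(n,d,E):
    v,u=np.mgrid[:420,:560]; R=rays(n,np.c_[u.ravel(),v.ravel()])*d.reshape(-1,1)
    return (R@E[:3,:3].T+E[:3,3]).reshape(420,560,3)
def proj(n,P,E):
    p,k=K(n); Ei=np.linalg.inv(E); c=np.atleast_2d(P)@Ei[:3,:3].T+Ei[:3,3]
    return cv2.projectPoints(c,np.zeros(3),np.zeros(3),k,np.array(p['distortion']))[0].reshape(-1,2)
def atz(n,uv,z,E):
    w=rays(n,uv)@E[:3,:3].T; return E[:3,3]+w*((z-E[2,3])/w[:,2:3])
E
cat > a.py <<'E'
from h import *
for n in ['top','scene']:
    d=np.load(f'pics/{n}0_d.npy'); P=cloud(n,d,ext(n)); np.save(f'pics/{n}0_P.npy',P)
    img=cv2.imread(f'pics/{n}0.png'); hsv=cv2.cvtColor(img,cv2.COLOR_BGR2HSV)
    boxes={'top':{'hook':(350,240,420,310),'small':(428,270,460,300),'can':(100,220,170,280),'scale':(200,190,280,270)},'scene':{'hook':(165,155,215,220),'small':(130,175,160,205),'can':(360,145,410,200),'scale':(280,170,345,230)}}[n]
    for k,(a,b,c,e) in boxes.items():
        q=P[b:e,a:c].reshape(-1,3); z=q[:,2]
        hist=np.histogram(z,bins=np.arange(-.005,.24,.01)); print(n,k,hist[0])
        if k in('scale',):
            m=(z>.07)&(z<.09); c0,rad=cv2.minEnclosingCircle((q[m][:,:2]*1000).astype(np.float32)); print(' circ',c0,rad,np.median(z[m]))
        h=hsv[b:e,a:c].reshape(-1,3)
        if k in('hook','small'):
            m=(h[:,0]<12)&(h[:,1]>200)&(h[:,2]>180)&(z>.03); print(' orange',m.sum(),q[m].mean(0),q[m].min(0),q[m].max(0))
        if k=='can':
            m=(h[:,0]>45)&(h[:,0]<80)&(h[:,1]>120); m&=(z>.085)&(z<.1);print(' lid',m.sum(),np.median(z[m]),cv2.minEnclosingCircle((q[m][:,:2]*1000).astype(np.float32)))
            m=z>.115; print(' bar',m.sum(),cv2.fitLine((q[m]).astype(np.float32),cv2.DIST_L2,0,.01,.01).ravel(),q[m].min(0),q[m].max(0))
for n in ['top','scene']:
    p,d=imaging.read_camera(n)
    for k in ['hook','hook_seat','rack','canister','handle_top','stand','scale','pan_top','lid','dropper','dish','crown','model','brush','jar','palette']:
        print(n,k,[(np.round(o['uv']).astype(int).tolist(),round(o['confidence'],2)) for o in spotter.place_of(k,n)][:3])
E
python3 a.py
```

```text
top hook [3153  736   38   35   37   39   32   41   46  130  283   22   14   21
   63  114    0    0    0    0    0    0    0    0]a.py:13: RuntimeWarning: Mean of empty slice.
  m=(h[:,0]<12)&(h[:,1]>200)&(h[:,2]>180)&(z>.03); print(' orange',m.sum(),q[m].mean(0),q[m].min(0),q[m].max(0))
  ret = um.true_divide(
Traceback (most recent call last):
  File "a.py", line 13, in <module>
    m=(h[:,0]<12)&(h[:,1]>200)&(h[:,2]>180)&(z>.03); print(' orange',m.sum(),q[m].mean(0),q[m].min(0),q[m].max(0))
                                                                                          ~~~~~~~~^^^
ValueError: zero-size array to reduction operation minimum which has no identity
```

```bash
python3 - <<'E'
import cv2
a=cv2.imread('pics/top0.png'); b=cv2.imread('pics/scene0.png')
x=[cv2.resize(i,(400,300),interpolation=cv2.INTER_CUBIC) for i in (a[235:310,350:450],a[215:290,85:185],b[150:225,130:230],b[140:215,340:440])]
cv2.imwrite('pics/crop0.png',cv2.vconcat([cv2.hconcat(x[:2]),cv2.hconcat(x[2:])]))
E
```

```text
(no output)
```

View pics/crop0.png

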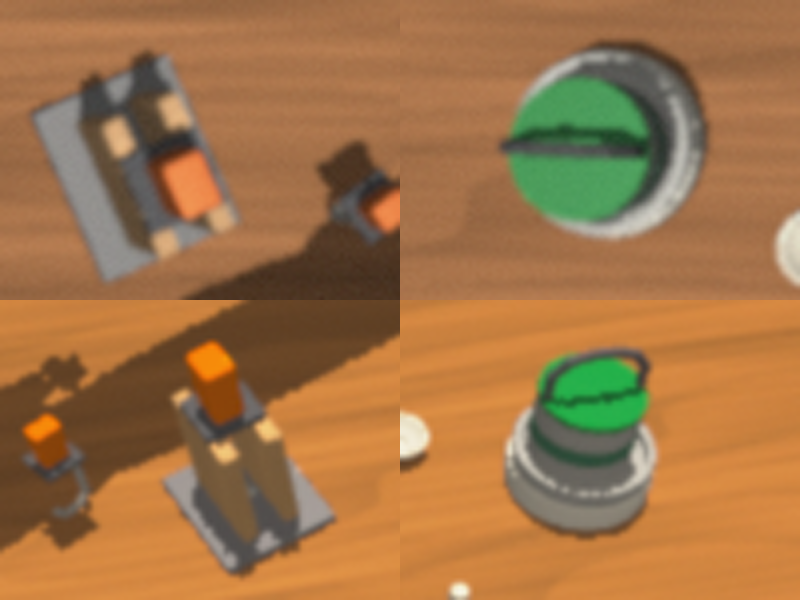

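The crops show the bar of the canister running along about world y. The large hook sits in the rack, off-centre along the gap. Which way its tip points is not visible yet.

```bash
sed -i 's/>200)&(h\[:,2\]>180)/>150)\&(h[:,2]>130)/; s/print(. orange.*$/print(" orange",m.sum(),q[m].mean(0) if m.any() else 0,cv2.minAreaRect((q[m][:,:2]*1000).astype(np.float32)) if m.any() else 0)/' a.py; python3 a.py
```

```text
top hook [3153  736   38   35   37   39   32   41   46  130  283   22   14   21
   63  114    0    0    0    0    0    0    0    0]
 orange 108 [ 0.46755614 -0.31841833  0.14507197] ((461.05352783203125, -320.7481994628906), (42.69281005859375, 23.226070404052734), 27.071308135986328)
top small [714  15   2   2   5   7  90  18  16  67   2   0   0   0   0   0   0   0
   0   0   0   0   0   0]
 orange 74 [ 0.45176881 -0.44031969  0.10514832] ((489.592041015625, -261.4703369140625), (400.3638000488281, 23.786865234375), 78.20658874511719)
top can [2279   85  121  213  261   25   44   35   29  865   22   12   46   73
    0    0    0    0    0    0    0    0    0    0]
 lid 724 0.09060674190067897 ((514.7338256835938, 268.6471252441406), 39.125247955322266)
 bar 140 [ 0.00462721 -0.28274614  0.95918363  0.51426315  0.2170428   0.29358435] [ 0.50944848 -0.06308327  0.11544709] [0.51886361 0.30661625 1.24569209]
top scale [2968   50   16  185   49    0    0   59 2909   34    0    0    0    0
    0    0    0    0    0    0    0    0    0    0]
 circ (571.9376831054688, 23.180448532104492) 69
[... 1706 characters left out ...]
([186, 194], 0.61)]
scene hook_seat [([187, 192], 0.77), ([145, 197], 0.62)]
scene rack [([191, 199], 0.74), ([384, 175], 0.42)]
scene canister [([382, 176], 0.87), ([303, 264], 0.63)]
scene handle_top [([387, 153], 0.86), ([227, 274], 0.2)]
scene stand [([385, 184], 0.96)]
scene scale [([307, 208], 0.62), ([186, 193], 0.2)]
scene pan_top [([311, 189], 0.94), ([388, 162], 0.32)]
scene lid [([388, 161], 0.57)]
scene dropper [([372, 254], 0.71)]
scene dish [([338, 174], 0.4)]
scene crown [([413, 242], 0.7), ([351, 217], 0.46), ([382, 177], 0.32)]
scene model [([306, 264], 0.6)]
scene brush [([228, 273], 0.51), ([194, 199], 0.5)]
scene jar [([249, 192], 0.57)]
scene palette [([415, 240], 0.77)]
```

```bash
cat > b.py <<'E'
from h import *
for n in ['top','scene']:
    P=np.load(f'pics/{n}0_P.npy'); ok=np.load(f'pics/{n}0_d.npy')>0
    b={'top':((350,240,420,310),(100,220,170,280)),'scene':((165,155,215,220),(360,145,410,200))}[n]
    def sub(i,lo,hi):
        a,c,e,f=b[i]; q=P[c:f,a:e].reshape(-1,3); o=ok[c:f,a:e].ravel(); return q[o&(q[:,2]>lo)&(q[:,2]<hi)]
    rect=lambda q:cv2.minAreaRect((q[:,:2]*1000).astype(np.float32))
    q=sub(0,.004,.011);print(n,'base',len(q),rect(q),np.median(q[:,2]))
    q=sub(0,.09,.0985);print(n,'walls',len(q),rect(q),np.median(q[:,2]))
    q=sub(0,.0985,.107);print(n,'collar',len(q),rect(q),q.mean(0),q[:,2].mean())
    q=sub(0,.142,.155);print(n,'griptop',len(q),rect(q),q.mean(0))
    q=sub(1,.115,.14);m=q.mean(0);print(n,'bar',len(q),cv2.fitLine((q[:,:2]*1000).astype(np.float32),cv2.DIST_L2,0,.01,.01).ravel(),q.min(0),q.max(0))
E
python3 b.py
```

```text
top base 802 ((474.2453308105469, -319.93646240234375), (164.03941345214844, 166.4026641845703), 1.0588881969451904) 0.006969575999141053
top walls 212 ((468.70172119140625, -316.90869140625), (79.79951477050781, 47.73555374145508), 26.28595733642578) 0.09506104343615918
top collar 183 ((471.01361083984375, -315.6348876953125), (65.08602142333984, 47.34002685546875), 28.26905632019043) [ 0.46863772 -0.31207885  0.10133186] 0.10133186143909907
top griptop 166 ((466.5191955566406, -318.9494934082031), (31.26078987121582, 25.05747413635254), 26.731456756591797) [ 0.46619675 -0.31855709  0.14631067]
top bar 119 [1.3890133e-02 9.9990350e-01 5.1345148e+02 2.6647681e+02] [0.50944848 0.23147726 0.11544709] [0.51766971 0.30661625 0.13359637]
scene base 440 ((428.3658142089844, -321.2912292480469), (149.29933166503906, 236.2217559814453), 82.7051773071289) 0.007066431018915187
scene walls 114 ((471.23626708984375, -317.0801086425781), (81.46300506591797, 46.78865432739258), 24.67656707763672) 0.09461034966413068
scene collar 106 ((469.94488525390625, -317.8980712890625), (47.00419616699219, 46.5372314453125), 24.28537368774414) [ 0.47634677 -0.31942376  0.10131452] 0.1013145205219981
scene griptop 78 ((468.5966796875, -318.918212890625), (35.3427619934082, 23.51007080078125), 24.955698013305664) [ 0.47102688 -0.3180305   0.14545954]
scene bar 67 [4.0797308e-02 9.9916744e-01 5.1860150e+02 2.6917325e+02] [0.51402163 0.2350947  0.11555165] [0.52488317 0.30483723 0.13191597]
```

Request:
jog_arm:
  series:
    - [[3, -1, 0, 0, 0], [8, -3, 0, 0, 0], [13, -5.8, 0, 0, 0], [18, -5.8, 0, 0, 0], [23, -5.8, 0, 0, 0], [28, -5.8, 0, 0, 0], [33, -5.8, 0, 0, 0], [38, -5.8, 3, 0, 0], [39, -5.8, 8, 0, 0], [39, -5.8, 12, 0, 0]]

```text
t: 2.85
position: [0.569, -0.2693, 0.1124]
tool_rot: [179.9, -0.1, 26.2]
ft_force: [-0.2, -1.0, -0.8]
finger_gap: 1.0
```

```bash
cat > look.py <<'E'
import sys; from h import *
s=r.observe(); p,d=imaging.read_camera('wrist'); n=sys.argv[1]
np.savez(f'pics/{n}.npz',p=p,d=d,T=toolT(s)); cv2.imwrite(f'pics/{n}.png',p)
print(s['t'],s['position'].round(4),s['tool_rot'].round(2),s['ft_force'].round(2),s['joint_positions'].round(1),round(s['finger_gap'],3))
E
python3 look.py w1
```

```text
2.85 [ 0.569  -0.2693  0.1124] [ 1.799e+02 -1.000e-01  2.622e+01] [-0.17 -1.   -0.75] [-25.3  15.    8.4  83.2   0.  128.4] 1.0
```

View pics/w1.png

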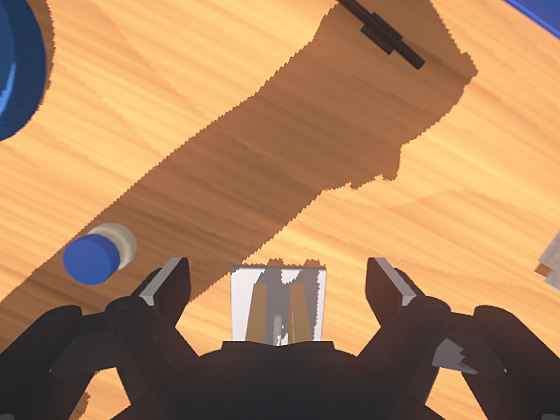

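```bash
python3 - <<'E'
from h import *
z=np.load('pics/w1.npz'); im=z['p'][255:350,225:335]; cv2.imwrite('pics/w1c.png',cv2.resize(im,(770,665-70),interpolation=cv2.INTER_CUBIC))
P=cloud('wrist',z['d'],z['T']@K('wrist')[0]['mount'])
T=np.eye(4); c,s=np.cos(np.radians(26.2)),np.sin(np.radians(26.2))
for v in range(300,345,4):
    q=P[v,278]-[.4685,-.3185,.095]; print(v,np.round([q[0]*c+q[1]*s,-q[0]*s+q[1]*c,q[2]],4))
E
```

```text
300 [ 0.0253 -0.0004 -0.0875]
304 [ 0.0213 -0.0004 -0.0871]
308 [ 0.0168 -0.0004 -0.0873]
312 [ 0.0125 -0.0004 -0.0872]
316 [ 0.0217 -0.0003 -0.0674]
320 [ 0.0204 -0.0003 -0.0633]
324 [ 0.0083 -0.0003 -0.0745]
328 [ 0.0043 -0.0003 -0.074 ]
332 [-0.0006 -0.0003 -0.0746]
336 [-0.005  -0.0003 -0.0746]
340 [-0.0085 -0.0003 -0.0734]
344 [-0.0115 -0.0003 -0.0717]
```

View pics/w1c.png

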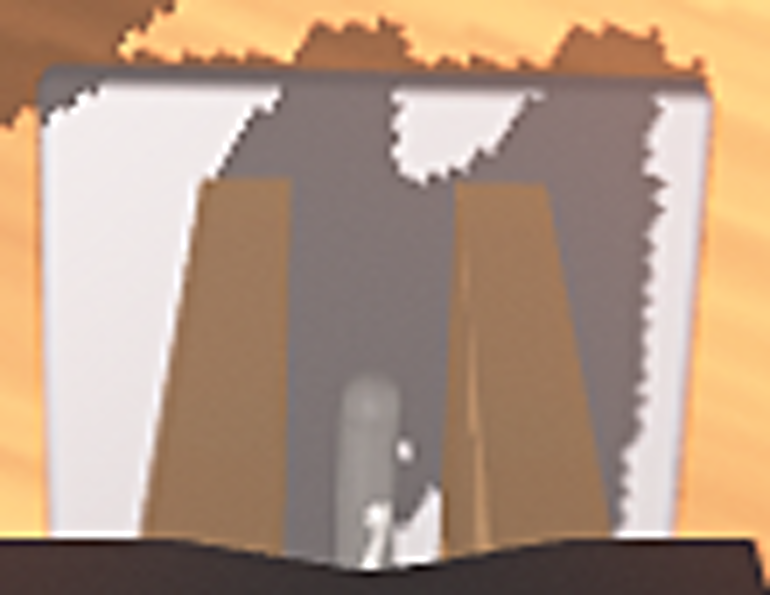

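The depth in the gap gives the tip top at +20 mm and 63 mm below the wall tops, and the inner seat surface at −74 mm. So the hook's +x lies along the tool's x now (yaw 26°). I grip it with the same yaw.

Request:
jog_arm:
  series:
    - [[-3, 0, 0, 0, 0], [-7, 0, 0, 0, 0], [-10, 0, 0, 0, 0], [-11.1, 0, 0.3, 0, 0], [-11.1, 0, 0.6, 0, 0], [-11.1, 0, 0.6, 0, 0], [-11.1, 0, 0.6, 0, 0.3], [-11.1, 0, 0.6, 0, 0.6], [-11.1, 0, 0.6, 0, 1], [-11.1, 0, 0.6, 0, 1]]
  force: 60

```text
t: 3.9
position: [0.4669, -0.3193, 0.1073]
tool_rot: [-180.0, 0.0, 26.1]
ft_force: [-0.5, -0.2, 0.9]
finger_gap: 0.334
```

```bash
python3 look.py w2
```

```text
3.9 [ 0.4669 -0.3193  0.1073] [-179.99    0.     26.09] [-0.45 -0.2   0.85] [-34.4   6.5  -2.   81.5   0.  119.5] 0.334
```

View pics/w2.png

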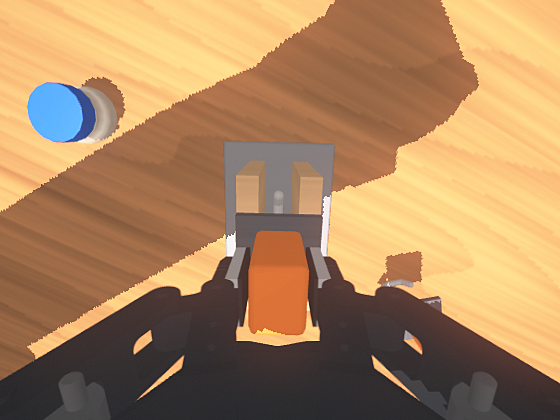

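Request:
jog_arm:
  series:
    - [[0, 0, 0, 0, 1], [0, 0, 0, 0, 1], [0, 0, 0, 0, 1], [0, 0, -0.5, 0, 1], [0, 0, -2, 0, 1], [0, 0, -5, 0, 1], [0, 0, -9, 0, 1], [0, 0, -13, 0, 1], [0, 0, -15, 0, 1], [0, 0, -15, 0, 1]]
  force: 60

```text
t: 4.95
position: [0.4672, -0.3201, 0.2619]
tool_rot: [179.7, -0.2, 26.0]
ft_force: [0.1, -0.6, -1.9]
finger_gap: 0.277
```

```bash
python3 look.py w3
```

```text
4.95 [ 0.4672 -0.3201  0.2619] [ 1.7969e+02 -1.6000e-01  2.6050e+01] [ 0.07 -0.57 -1.94] [-34.4   7.7  16.5  98.4  -0.  119.5] 0.277
```

View pics/w3.png

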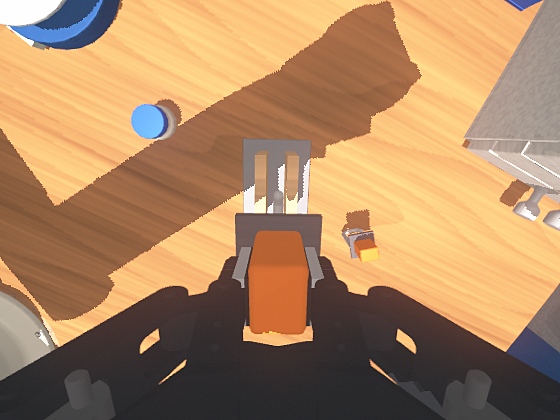

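The hook is up and straight in the jaws, with its tip visible at (279,196) just beyond the collar edge. Next I measure the hook pose in the tool frame, and the canister's pose more carefully.

```bash
python3 - <<'E'
from h import *
z=np.load('pics/w3.npz'); P=cloud('wrist',z['d'],K('wrist')[0]['mount'])
m=np.zeros((420,560),bool); m[185:232,225:335]=1
q=P[m]; 
c=q[(q[:,2]>-.01)&(q[:,2]<.02)]; print('collar top z',np.median(c[:,2]),'xmax',np.percentile(c[:,0],[95,99,100]),'y',np.percentile(c[:,1],[1,99]))
t=q[(q[:,2]>.04)&(q[:,2]<.11)]; print('tip',len(t),t.min(0),t.max(0)); i=t[:,2].argmin(); print(t[i])
for v in range(186,216,2): print(v,P[v,279].round(4))
# collar orientation
g=P[230:330,250:308].reshape(-1,3); g=g[g[:,2]<-.03]; print('grip top z',np.median(g[:,2]), g[:,0].min(),g[:,0].max(),g[:,1].min(),g[:,1].max())
c=c[(c[:,2]>np.median(c[:,2])-.003)&(c[:,2]<np.median(c[:,2])+.003)]
A=np.c_[c[:,:2],np.ones(len(c))]; print(np.linalg.lstsq(A,c[:,2],rcond=None)[0])
# canister fits
for n in ['top','scene']:
    Q=np.load(f'pics/{n}0_P.npy'); d=np.load(f'pics/{n}0_d.npy'); b=(100,220,170,280) if n=='top' else (360,145,410,200)
    v,u=np.mgrid[b[1]:b[3],b[0]:b[2]]; qq=Q[v,u]; m=(qq[...,2]>.12)&(qq[...,2]<.136)&(d[v,u]>0); w=qq[m]
    f=cv2.fitLine((w[:,:2]*1000).astype(np.float32),cv2.DIST_L2,0,.01,.01).ravel(); print(n,'bar',len(w),f,w.min(0),w.max(0))
    m=(qq[...,2]>.085)&(qq[...,2]<.096)&(d[v,u]>0); w=qq[m]; print(' lid',w.min(0),w.max(0),(w.min(0)+w.max(0))/2)
E
```

```text
collar top z 0.006725524876202343 xmax [0.02428771 0.02454686 0.02491599] y [-0.02297486  0.02224711]
tip 222 [ 0.00378227 -0.00424626  0.07498067] [0.02421154 0.00368397 0.09084731]
[0.02249972 0.00054501 0.07498067]
186 [-0.0042  0.0015  0.2552]
188 [-0.0068  0.0015  0.2543]
190 [0.0241 0.0006 0.0785]
192 [0.023  0.0005 0.0761]
194 [0.0217 0.0005 0.0753]
196 [0.0201 0.0006 0.0756]
198 [0.0184 0.0006 0.0762]
200 [0.0164 0.0006 0.0783]
202 [0.014  0.0006 0.0819]
204 [0.0118 0.0006 0.0843]
206 [0.0093 0.0006 0.0876]
208 [0.0078 0.0006 0.087 ]
210 [0.0063 0.0006 0.0864]
212 [0.0047 0.0006 0.0861]
214 [0.0241 0.0002 0.0103]
grip top z -0.03916267025218185 -0.012456141371966156 0.06640863647286721 -0.011964720550393569 0.011688372785759566
[0.05788719 0.00184027 0.00556461]
top bar 100 [1.6957499e-02 9.9985623e-01 5.1341638e+02 2.6677502e+02] [0.50944848 0.23663626 0.12026567] [0.51766971 0.29881924 0.13359637]
 lid [0.47375927 0.22897176 0.08501548] [0.5545072  0.31033111 0.09585584] [0.51413323 0.26965144 0.09043566]
scene bar 56 [3.3853218e-02 9.9942684e-01 5.1864111e+02 2.6982553e+02] [0.51402163 0.23985808 0.12055476] [0.52312571 0.30007529 0.13191597]
 lid [0.47415189 0.22917882 0.08513939] [0.5580874  0.31167701 0.09513689] [0.51611965 0.27042792 0.09013814]
```

Request:
jog_arm:
  series:
    - [[1, -1.5, 0, -5, 1], [3, -4.2, 0, -13, 1], [5, -7, 0, -21, 1], [7, -10, 0, -29, 1], [9, -12.8, 0, -37, 1], [11, -15.6, 0, -45, 1], [13, -18.5, 0, -53, 1], [15, -21.3, 0, -61, 1], [17, -24.1, 0, -69, 1], [19, -27, 0, -77, 1]]

```text
t: 6.0
position: [0.5182, 0.0078, 0.2559]
tool_rot: [-179.9, -0.0, 103.4]
ft_force: [0.7, 0.4, -1.5]
finger_gap: 0.274
```

```bash
python3 - <<'E'
from h import *
s=r.observe(); print(s['t'],s['position'],s['tool_rot'],s['ft_force'],s['joint_positions'],s['finger_gap'])
T=toolT(s); d=np.array([.5615,.2692,.262])-s['position']; print('tool shift cm',(T[:3,:3].T@d*100).round(2),'turn',s['tool_rot'][2]-179)
E
```

```text
6.0 [0.51816655 0.00779821 0.2559415 ] [-1.79880927e+02 -2.04377099e-02  1.03376512e+02] [ 0.73417427  0.41320396 -1.50449268] [ 8.65427944e-01  1.34186732e+00  9.03840508e+00  9.78172109e+01
 -5.84227643e-03  7.74889008e+01] 0.27411702417327893
tool shift cm [24.43 10.26 -0.62] turn -75.62348798024284
```

Request:
jog_arm:
  series:
    - [[3, 1.2, 0, -8, 1], [6, 2.5, 0, -16, 1], [9, 3.8, 0, -24, 1], [12, 5, 0, -32, 1], [15, 6.3, 0, -40, 1], [18, 7.6, 0, -48, 1], [21, 8.8, 0, -56, 1], [23, 9.7, 0, -64, 1], [24, 10.1, 0, -71, 1], [24.4, 10.3, 0, -75.6, 1]]

```text
t: 7.0
position: [0.5634, 0.2686, 0.2552]
tool_rot: [-179.9, -0.2, 179.0]
ft_force: [0.4, -1.1, -1.0]
finger_gap: 0.278
```

```bash
python3 look.py w4
```

```text
7.0 [0.5634 0.2686 0.2552] [-1.7992e+02 -1.6000e-01  1.7901e+02] [ 0.39 -1.11 -1.  ] [25.5 16.6 26.2 99.8  0.  26.5] 0.278
```

View pics/w4.png

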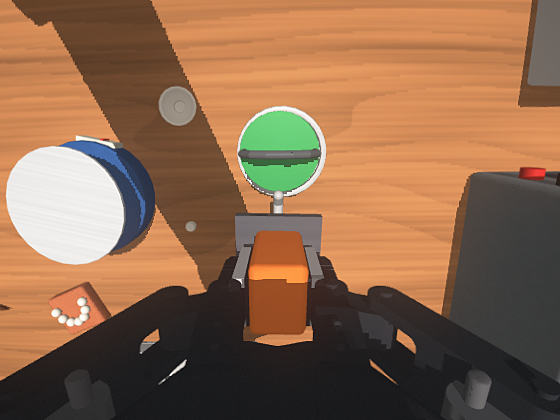

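The view shows the canister lid at (281,152), its bar from (240,155) to (321,152), and the hook tip at (279,195), well aligned. I measure the bar relative to the hook in tool axes.

```bash
cat > can.py <<'E'
import sys; from h import *
z=np.load(f'pics/{sys.argv[1]}.npz'); T=z['T']; P=cloud('wrist',z['d'],K('wrist')[0]['mount'])
hsv=cv2.cvtColor(z['p'],cv2.COLOR_BGR2HSV); ok=z['d']>0
g=(hsv[...,0]>50)&(hsv[...,0]<75)&(hsv[...,1]>120)&ok&(P[...,2]<.4); q=P[g]; zl=np.median(q[:,2]); w=q[abs(q[:,2]-zl)<.004]
print('lid z',zl,'x',np.percentile(w[:,0],[.5,99.5]),'y',np.percentile(w[:,1],[.5,99.5]),'mid',(np.percentile(w[:,:2],.5,axis=0)+np.percentile(w[:,:2],99.5,axis=0))/2)
A=np.c_[w[:,:2],np.ones(len(w))]; print('lid slope deg',np.degrees(np.linalg.lstsq(A,w[:,2],rcond=None)[0][:2]))
x0,y0=w[:,:2].mean(0)
B=ok&(P[...,2]<zl-.02)&(P[...,2]>zl-.045)&(abs(P[...,0]-x0)<.03)&(abs(P[...,1]-y0)<.045)&(hsv[...,2]<140)
b=P[B]; print('bar n',len(b),'top z',np.percentile(b[:,2],2),'y',b[:,1].min(),b[:,1].max())
f=cv2.fitLine((b[:,:2]*1000).astype(np.float32),cv2.DIST_HUBER,0,.01,.01).ravel(); print('line',f,'ang',np.degrees(np.arctan2(f[0],f[1])))
for y in range(-40,41,10):
    c=b[abs(b[:,1]-y0-y/1000)<.002]
    if len(c): print(y,'xmid',c[:,0].mean().round(4),'ztop',c[:,2].min().round(4))
print('world lid',(T@np.r_[x0,y0,zl,1])[:3])
E
python3 can.py w4
```

```text
lid z 0.16453637703565938 x [0.00885636 0.08636367] y [-0.03559542  0.04000664] mid [0.04761002 0.00220561]
lid slope deg [ 0.09873428 -0.07836955]
bar n 679 top z 0.12408194819479072 y -0.037262727412858535 0.04123364019554781
line [5.2460944e-03 9.9998623e-01 4.7908539e+01 2.0919719e+00] ang 0.30058044
-40 xmid 0.0476 ztop 0.1419
-30 xmid 0.0477 ztop 0.1295
-20 xmid 0.0477 ztop 0.1264
-10 xmid 0.0476 ztop 0.1245
0 xmid 0.0476 ztop 0.1234
10 xmid 0.048 ztop 0.1237
20 xmid 0.0478 ztop 0.1258
30 xmid 0.0483 ztop 0.1297
40 xmid 0.0478 ztop 0.1425
world lid [0.51330463 0.27155928 0.09080685]
```

Request:
jog_arm:
  series:
    - [[0, 0.2, 0.5, 0, 1], [0, 0.2, 1.5, 0, 1], [0, 0.2, 2.5, 0, 1], [0, 0.2, 3.5, 0, 1], [0, 0.2, 4.5, 0, 1], [0, 0.2, 5.3, 0, 1], [0, 0.2, 5.9, 0, 1], [0, 0.2, 6.3, 0, 1], [0, 0.2, 6.3, 0, 1], [0, 0.2, 6.3, 0, 1]]

```text
t: 8.05
position: [0.564, 0.2695, 0.1947]
tool_rot: [180.0, 0.0, 178.7]
ft_force: [-0.2, 0.2, -1.2]
finger_gap: 0.273
```

```bash
python3 look.py w5; python3 can.py w5; python3 - <<'E'
from h import *
z=np.load('pics/w5.npz'); P=cloud('wrist',z['d'],K('wrist')[0]['mount'])
for v in range(150,216,3): print(v,P[v,279].round(4), end=' ')
E
```

```text
8.05 [0.564  0.2695 0.1947] [1.7999e+02 2.0000e-02 1.7866e+02] [-0.18  0.24 -1.22] [25.5 14.9 17.3 92.4  0.  26.9] 0.273
lid z 0.10384106958442424 x [0.01056801 0.0871284 ] y [-0.03714865  0.03858806] mid [0.04884821 0.00071971]
lid slope deg [-0.0599814   0.00961645]
bar n 1100 top z 0.06356439633635536 y -0.03836310983581214 0.04031623306396976
line [1.0856014e-02 9.9994105e-01 4.8871822e+01 6.1412859e-01] ang 0.62201595
-40 xmid 0.0486 ztop 0.0816
-30 xmid 0.0488 ztop 0.0688
-20 xmid 0.0486 ztop 0.0655
-10 xmid 0.0488 ztop 0.0635
0 xmid 0.0488 ztop 0.0626
10 xmid 0.0486 ztop 0.0636
20 xmid 0.049 ztop 0.0653
30 xmid 0.0494 ztop 0.0681
40 xmid 0.0491 ztop 0.081
world lid [0.51255804 0.27139492 0.0908006 ]
150 [0.0527 0.0018 0.105 ] 153 [0.0503 0.0018 0.104 ] 156 [0.0509 0.0016 0.064 ] 159 [0.0489 0.0016 0.0634] 162 [0.0468 0.0016 0.0644] 165 [0.0406 0.0018 0.1031] 168 [0.0379 0.0018 0.105 ] 171 [0.0355 0.0018 0.1044] 174 [0.0329 0.0018 0.105 ] 177 [0.0305 0.0018 0.1042] 180 [0.0281 0.0018 0.103 ] 183 [0.0254 0.0018 0.1044] 186 [0.0227 0.0018 0.1048] 189 [0.0203 0.0018 0.1039] 192 [0.023  0.0017 0.0772] 195 [0.021  0.0017 0.0759] 198 [0.0186 0.0017 0.0762] 201 [0.0155 0.0017 0.0796] 204 [0.0118 0.0018 0.0852] 207 [0.0089 0.0018 0.0867] 210 [0.0064 0.0018 0.0867] 213 [0.0243 0.0014 0.0124]
```

View pics/w5.png

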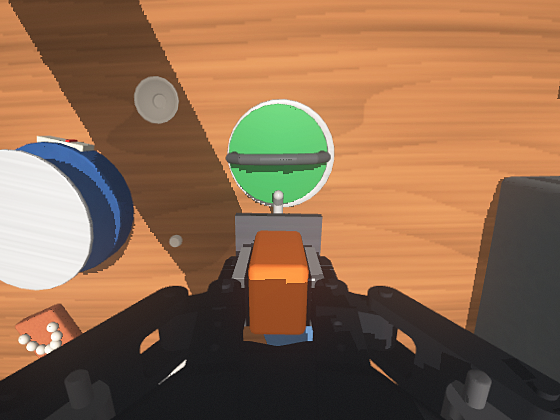

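Clearances are about 5–7 mm under the bar and 7–9 mm above the lid. Now I slide in.

Request:
jog_arm:
  series:
    - [[0.3, 0.05, 0, 0, 1], [0.9, 0.05, 0, 0, 1], [1.6, 0.05, 0, 0, 1], [2.3, 0.05, 0, 0, 1], [3.0, 0.05, 0, 0, 1], [3.7, 0.05, 0, 0, 1], [4.3, 0.05, 0, 0, 1], [4.6, 0.05, 0, 0, 1], [4.7, 0.05, 0, 0, 1], [4.7, 0.05, 0, 0, 1]]

```text
t: 9.1
position: [0.5169, 0.2711, 0.1944]
tool_rot: [180.0, 0.0, 178.7]
ft_force: [0.2, -0.2, -1.8]
finger_gap: 0.274
```

```bash
python3 look.py w6; python3 can.py w6; python3 - <<'E'
from h import *
z=np.load('pics/w6.npz'); P=cloud('wrist',z['d'],K('wrist')[0]['mount'])
for v in range(160,216,2): print(v,P[v,279].round(4), end=' ')
p,d=imaging.read_camera('scene'); cv2.imwrite('pics/s6.png',cv2.resize(p[110:210,330:450],(720,600),interpolation=cv2.INTER_CUBIC))
E
```

```text
9.1 [0.5169 0.2711 0.1944] [1.8000e+02 1.0000e-02 1.7866e+02] [ 0.21 -0.24 -1.81] [27.7  9.  10.4 91.4 -0.  29. ] 0.274
lid z 0.10360201087138407 x [-9.13825026e-06  4.06570725e-02] y [-0.03828836  0.03861998] mid [0.02032397 0.00016581]
lid slope deg [ 0.04879275 -0.05502104]
bar n 135 top z 0.07529937051959609 y -0.03877017685098474 0.03991384601719511
line [ 0.0158142   0.99987495  3.6276703  -2.4170797 ] ang 0.90612453
-40 xmid 0.0013 ztop 0.0819
0 xmid 0.0166 ztop 0.076
30 xmid 0.0054 ztop 0.0815
40 xmid 0.0023 ztop 0.081
world lid [0.4977905  0.27163765 0.09082467]
160 [0.0417 0.002  0.1366] 162 [0.0412 0.0019 0.1229] 164 [0.0414 0.0018 0.1037] 166 [0.0398 0.0018 0.103 ] 168 [0.0381 0.0018 0.1038] 170 [0.0364 0.0018 0.1038] 172 [0.0346 0.0018 0.1045] 174 [0.033  0.0018 0.1041] 176 [0.0314 0.0018 0.1037] 178 [0.0297 0.0018 0.1038] 180 [0.0281 0.0018 0.1034] 182 [ 0.0666  0.0005 -0.1425] 184 [0.025  0.0018 0.1018] 186 [0.0229 0.0018 0.1038] 188 [0.0212 0.0018 0.1038] 190 [0.0242 0.0017 0.0789] 192 [0.0231 0.0017 0.0769] 194 [0.0216 0.0017 0.0765] 196 [0.0202 0.0017 0.076 ] 198 [0.0189 0.0017 0.0749] 200 [0.0165 0.0017 0.0786] 202 [0.0143 0.0017 0.0814] 204 [0.0119 0.0018 0.0847] 206 [0.0096 0.0018 0.0872] 208 [0.008  0.0018 0.0872] 210 [0.0064 0.0018 0.0869] 212 [0.0046 0.0018 0.0873] 214 [0.0246 0.0014 0.0091]
```

View pics/w6.png

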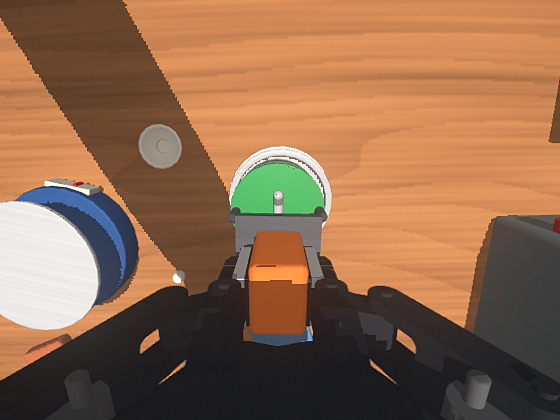

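View pics/s6.png

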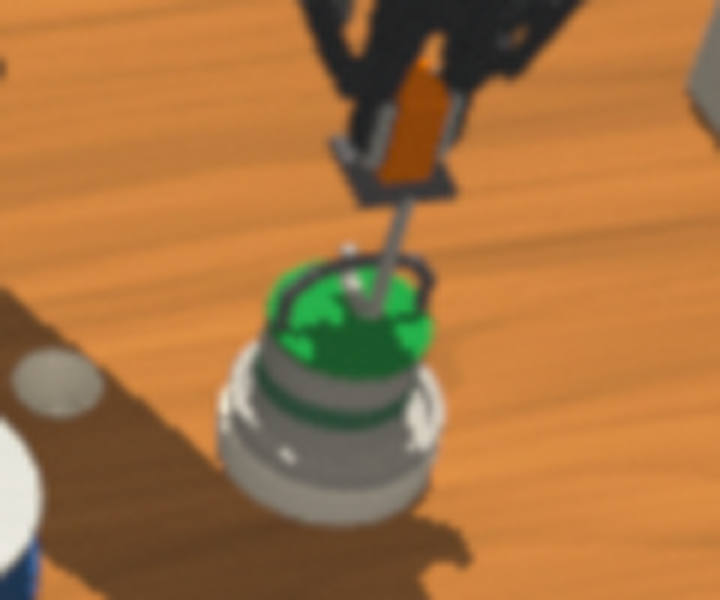

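The tip has passed beneath the bar and is centred, with about 15 mm of gap. I lift slowly through contact.

Request:
jog_arm:
  series:
    - [[0, 0, -0.3, 0, 1], [0, 0, -0.7, 0, 1], [0, 0, -1.0, 0, 1], [0, 0, -1.2, 0, 1], [0, 0, -1.4, 0, 1], [0, 0, -1.6, 0, 1], [0, 0, -1.8, 0, 1], [0, 0, -2.0, 0, 1], [0, 0, -2.2, 0, 1], [0, 0, -2.4, 0, 1]]

```text
t: 10.2
position: [0.5169, 0.271, 0.2184]
tool_rot: [-180.0, -0.0, 178.7]
ft_force: [-1.1, 0.1, -4.9]
finger_gap: 0.268
```

```bash
python3 look.py w7; python3 can.py w7 | head -2
```

```text
10.2 [0.5169 0.271  0.2184] [-1.7999e+02 -1.0000e-02  1.7866e+02] [-1.14  0.08 -4.93] [27.7  9.4 13.6 94.1 -0.  29. ] 0.268
lid z 0.11895929355873597 x [-0.00300593  0.04075891] y [-0.03806148  0.03828885] mid [0.01887649 0.00011369]
lid slope deg [ 0.05601243 -0.10478265]
```

Request:
jog_arm:
  series:
    - [[0, 0, -0.3, 0, 1], [0, 0, -0.8, 0, 1], [0, 0, -1.5, 0, 1], [0, 0, -2.3, 0, 1], [0, 0, -3.1, 0, 1], [0, 0, -3.9, 0, 1], [0, 0, -4.7, 0, 1], [0, 0, -5.5, 0, 1], [0, 0, -6.1, 0, 1], [0, 0, -6.4, 0, 1]]

```text
t: 11.25
position: [0.5171, 0.2711, 0.2832]
tool_rot: [180.0, 0.0, 178.7]
ft_force: [-0.2, 0.1, -5.4]
finger_gap: 0.272
```

```bash
python3 look.py w8; python3 can.py w8 | head -2;  python3 - <<'E'
from h import *
s=r.observe(); T=toolT(s); c=[.5725,.0228]
z=np.load('pics/w8.npz'); P=cloud('wrist',z['d'],T@K('wrist')[0]['mount']); ok=(z['d']>0)&(abs(P[...,2]-.08)<.008)
q=P[ok]; q=q[(q[:,1]<.12)&(q[:,1]>-.08)&(q[:,0]>.45)]; print(len(q),q.min(0),q.max(0)); print(cv2.minEnclosingCircle((q[:,:2]*1000).astype(np.float32)))
R=T[:3,:3]; off=R@np.array([.0015,0,.0823])
tgt=np.array([.5725,.0228,0])-off; print('shift cm',R.T@(tgt-s['position'])*100)
E
```

```text
11.25 [0.5171 0.2711 0.2832] [1.7998e+02 4.0000e-02 1.7866e+02] [-0.23  0.12 -5.38] [ 27.7  11.4  23.1 101.7   0.   29. ] 0.272
lid z 0.11893247536116403 x [-0.00294302  0.04072277] y [-0.03791261  0.03831723] mid [0.01888988 0.00020231]
lid slope deg [-0.09975646 -0.15719333]
8622 [ 0.5033732  -0.04453499  0.07355184] [0.64257488 0.09455489 0.08304015]
((572.924072265625, 25.243701934814453), 70.75948333740234)
shift cm [ -6.24655945 -24.70620464  20.092179  ]
```

View pics/w8.png

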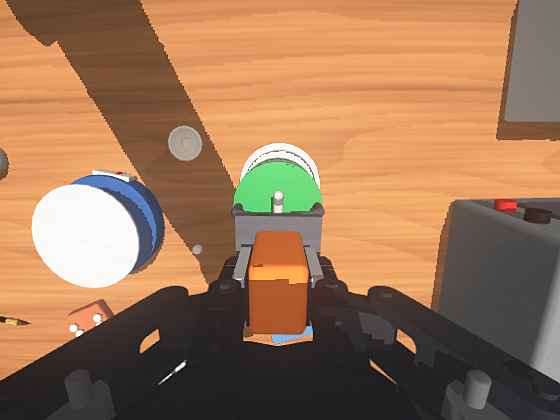

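Request:
jog_arm:
  series:
    - [[-0.02, -0.1, 0, 0, 1], [-0.07, -0.29, 0, 0, 1], [-0.15, -0.58, 0, 0, 1], [-0.25, -0.97, 0, 0, 1], [-0.37, -1.45, 0, 0, 1], [-0.52, -2.03, 0, 0, 1], [-0.69, -2.71, 0, 0, 1], [-0.89, -3.49, 0, 0, 1], [-1.11, -4.36, 0, 0, 1], [-1.36, -5.33, 0, 0, 1]]

```text
t: 12.3
position: [0.5295, 0.2166, 0.2824]
tool_rot: [-180.0, 0.0, 178.7]
ft_force: [0.3, 0.4, -4.4]
finger_gap: 0.275
```

Request:
jog_arm:
  series:
    - [[-0.27, -1.07, 0, 0, 1], [-0.57, -2.23, 0, 0, 1], [-0.86, -3.39, 0, 0, 1], [-1.16, -4.56, 0, 0, 1], [-1.48, -5.81, 0, 0, 1], [-1.8, -7.07, 0, 0, 1], [-2.1, -8.23, 0, 0, 1], [-2.4, -9.4, 0, 0, 1], [-2.69, -10.56, 0, 0, 1], [-2.96, -11.63, 0, 0, 1]]

```text
t: 13.3
position: [0.5564, 0.0995, 0.2823]
tool_rot: [-180.0, 0.0, 178.6]
ft_force: [-0.4, 0.8, -4.4]
finger_gap: 0.272
```

Request:
jog_arm:
  series:
    - [[-0.27, -1.07, 0, 0, 1], [-0.54, -2.13, 0, 0, 1], [-0.79, -3.1, 0, 0, 1], [-1.04, -4.07, 0, 0, 1], [-1.26, -4.94, 0, 0, 1], [-1.45, -5.7, 0, 0, 1], [-1.63, -6.4, 0, 0, 1], [-1.77, -6.98, 0, 0, 1], [-1.87, -7.4, 0, 0, 1], [-1.94, -7.6, 0, 0, 1]]

```text
t: 14.3
position: [0.5738, 0.0237, 0.2824]
tool_rot: [180.0, -0.0, 178.6]
ft_force: [-0.7, 0.2, -3.7]
finger_gap: 0.274
```

```bash
python3 look.py w9; python3 can.py w9 | head -2;  python3 - <<'E'
from h import *
p,d=imaging.read_camera('scene'); cv2.imwrite('pics/s9.png',cv2.resize(p[80:240,230:422],(720,600),interpolation=cv2.INTER_CUBIC))
E
```

```text
14.3 [0.5738 0.0237 0.2824] [180.    -0.   178.65] [-0.68  0.19 -3.71] [  2.4  10.   21.4 101.4   0.    3.7] 0.274
lid z 0.11949640555116631 x [-0.0029304  0.0335748] y [-0.03972156  0.03940166] mid [ 0.0153222  -0.00015995]
lid slope deg [0.07093084 0.86904845]
```

View pics/w9.png

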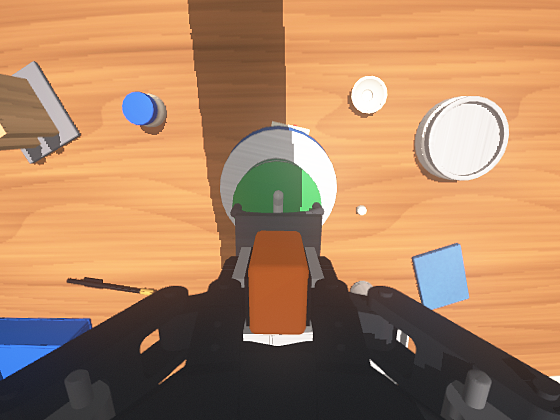

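View pics/s9.png

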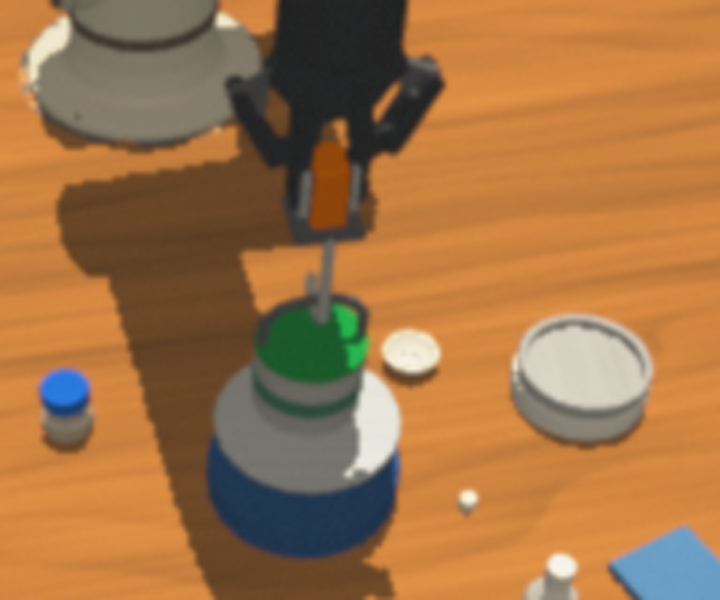

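The canister hangs level above the pan centre, with its bottom about 23 mm above the pan. I lower it slowly.

Request:
jog_arm:
  series:
    - [[0, 0, 0.1, 0, 1], [0, 0, 0.3, 0, 1], [0, 0, 0.6, 0, 1], [0, 0, 0.9, 0, 1], [0, 0, 1.2, 0, 1], [0, 0, 1.45, 0, 1], [0, 0, 1.65, 0, 1], [0, 0, 1.8, 0, 1], [0, 0, 1.9, 0, 1], [0, 0, 2.0, 0, 1]]

```text
t: 15.4
position: [0.5738, 0.024, 0.2623]
tool_rot: [180.0, 0.0, 178.7]
ft_force: [0.4, 0.6, -5.1]
finger_gap: 0.278
```

Request:
jog_arm:
  series:
    - [[0, 0, 0.1, 0, 1], [0, 0, 0.2, 0, 1], [0, 0, 0.3, 0, 1], [0, 0, 0.4, 0, 1], [0, 0, 0.5, 0, 1], [0, 0, 0.6, 0, 1], [0, 0, 0.7, 0, 1], [0, 0, 0.8, 0, 1], [0, 0, 0.9, 0, 1], [0, 0, 1.0, 0, 1]]

```text
t: 16.4
position: [0.5738, 0.0241, 0.2523]
tool_rot: [180.0, 0.0, 178.7]
ft_force: [-0.2, -0.4, -2.2]
finger_gap: 0.278
```

```bash
python3 look.py w10; python3 can.py w10 | head -2
```

```text
16.4 [0.5738 0.0241 0.2523] [1.8000e+02 1.0000e-02 1.7866e+02] [-0.16 -0.35 -2.24] [ 2.4  8.9 16.8 97.8  0.   3.7] 0.278
lid z 0.1188029378391218 x [-0.00312441  0.03457753] y [-0.03883117  0.03966207] mid [0.01572656 0.00041545]
lid slope deg [-0.90862667  0.0967976 ]
```

Request:
jog_arm:
  series:
    - [[0, 0, 0.1, 0, 1], [0, 0, 0.2, 0, 1], [0, 0, 0.3, 0, 1], [0, 0, 0.4, 0, 1], [0, 0, 0.5, 0, 1], [0, 0, 0.6, 0, 1], [0, 0, 0.7, 0, 1], [0, 0, 0.8, 0, 1], [0, 0, 0.9, 0, 1], [0, 0, 1.0, 0, 1]]

```text
t: 17.45
position: [0.5738, 0.0241, 0.2423]
tool_rot: [180.0, 0.0, 178.7]
ft_force: [-0.3, -0.4, -1.6]
finger_gap: 0.274
```

```bash
python3 look.py w11; python3 can.py w11 | head -2
```

```text
17.45 [0.5738 0.0241 0.2423] [180.     0.   178.66] [-0.26 -0.45 -1.59] [ 2.4  8.7 15.3 96.7  0.   3.7] 0.274
lid z 0.11588407194739742 x [-0.00338055  0.03264459] y [-0.03947021  0.03970125] mid [0.01463202 0.00011552]
lid slope deg [ 0.04418788 -0.04224383]
```

Request:
jog_arm:
  series:
    - [[0, 0, 0.15, 0, 1], [0, 0, 0.3, 0, 1], [0, 0, 0.5, 0, 1], [0, 0, 0.7, 0, 1], [0, 0, 0.9, 0, 1], [0, 0, 1.1, 0, 1], [0, 0, 1.25, 0, 1], [0, 0, 1.35, 0, 1], [0, 0, 1.4, 0, 1], [0, 0, 1.4, 0, 1]]

```text
t: 18.5
position: [0.5738, 0.0241, 0.2284]
tool_rot: [180.0, 0.0, 178.7]
ft_force: [0.1, -0.1, -1.4]
finger_gap: 0.274
```

```bash
python3 look.py w12; python3 can.py w12 ; python3 - <<'E'
from h import *
p,d=imaging.read_camera('scene'); cv2.imwrite('pics/s12.png',cv2.resize(p[80:240,230:422],(720,600),interpolation=cv2.INTER_CUBIC))
z=np.load('pics/w12.npz'); P=cloud('wrist',z['d'],K('wrist')[0]['mount'])
for v in range(170,216,3): print(v,P[v,279].round(4), end=' ')
E
```

```text
18.5 [0.5738 0.0241 0.2284] [180.     0.   178.66] [ 0.11 -0.05 -1.37] [ 2.4  8.3 13.4 95.1  0.   3.7] 0.274
lid z 0.10188182105967507 x [-0.00965512  0.03418273] y [-0.03738305  0.03935219] mid [0.0122638  0.00098457]
lid slope deg [-0.17623368  0.04195833]
bar n 154 top z 0.0749728132439686 y -0.0029245058482712583 0.039698676214190695
line [ 0.42837986 -0.9035987  14.023876   13.727638  ] ang 154.63521
-20 xmid 0.0197 ztop 0.0745
10 xmid 0.0036 ztop 0.0747
world lid [0.56136555 0.04808281 0.12647402]
170 [0.0364 0.0018 0.1036] 173 [0.0342 0.0018 0.1019] 176 [0.0318 0.0018 0.101 ] 179 [0.0292 0.0018 0.1014] 182 [0.0266 0.0018 0.1019] 185 [0.0241 0.0018 0.1019] 188 [0.0217 0.0018 0.1013] 191 [0.0238 0.0017 0.0772] 194 [0.0217 0.0017 0.0763] 197 [0.0196 0.0017 0.0753] 200 [0.0168 0.0017 0.0771] 203 [0.0131 0.0017 0.0831] 206 [0.0095 0.0018 0.0878] 209 [0.0071 0.0018 0.0873] 212 [0.0046 0.0018 0.0874] 215 [0.0242 0.0014 0.0084]
```

View pics/s12.png

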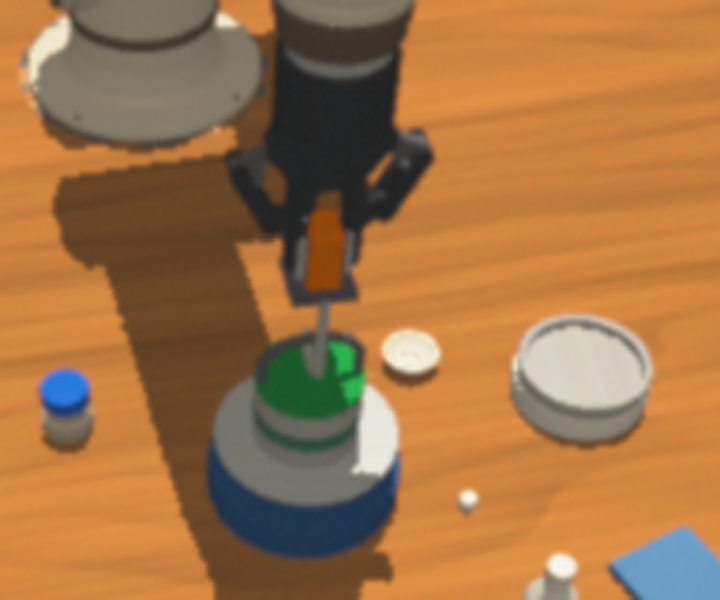

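View pics/w12.png

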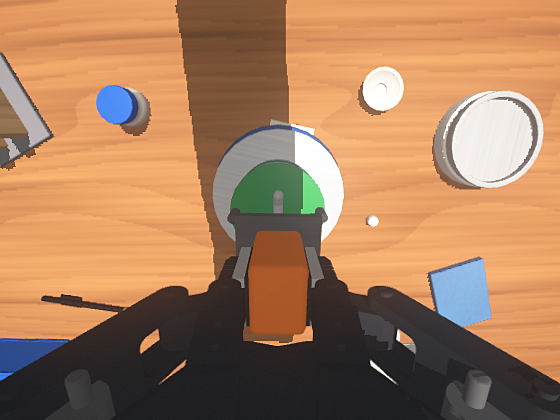

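The canister stands on the pan and the hook hangs free, about 7 mm above the lid with the tip about 5 mm under the bar. I back out along −x.

Request:
jog_arm:
  series:
    - [[-0.3, 0, 0, 0, 1], [-0.8, 0, 0, 0, 1], [-1.4, 0, 0, 0, 1], [-2.0, 0, 0, 0, 1], [-2.6, 0, 0, 0, 1], [-3.2, 0, 0, 0, 1], [-3.8, 0, 0, 0, 1], [-4.4, 0, 0, 0, 1], [-5.0, 0, 0, 0, 1], [-5.3, 0, 0, 0, 1]]

```text
t: 19.6
position: [0.6273, 0.0228, 0.2282]
tool_rot: [180.0, -0.0, 178.7]
ft_force: [0.2, 1.1, -0.0]
finger_gap: 0.275
```

```bash
python3 look.py w13; python3 can.py w13 
```

```text
19.6 [0.6273 0.0228 0.2282] [ 1.8000e+02 -1.0000e-02  1.7866e+02] [ 0.18  1.05 -0.04] [ 2.1 16.1 22.5 96.4  0.   3.4] 0.275
lid z 0.10178362724600418 x [0.01564722 0.09288782] y [-0.0384117  0.0388758] mid [0.05426752 0.00023205]
lid slope deg [0.1183877  0.02439085]
bar n 1250 top z 0.06150525479741763 y -0.03923771756936416 0.03864768566786967
line [ 2.7957682e-03  9.9999607e-01  5.4843956e+01 -4.2462054e-01] ang 0.16018592
-30 xmid 0.055 ztop 0.0693
-20 xmid 0.055 ztop 0.0642
-10 xmid 0.0551 ztop 0.0614
0 xmid 0.0404 ztop 0.0605
10 xmid 0.0554 ztop 0.0607
20 xmid 0.0553 ztop 0.0622
30 xmid 0.0553 ztop 0.0663
40 xmid 0.0552 ztop 0.0768
world lid [0.58251763 0.02230781 0.12638624]
```

View pics/w13.png

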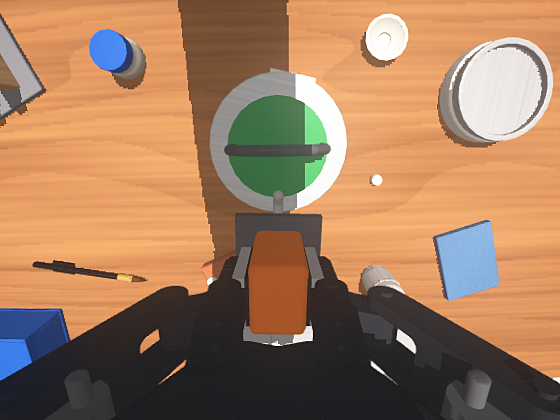

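Clear of the bar: canister upright, centred on the pan at (278,147). Now up and back to the rack.

Request:
jog_arm:
  series:
    - [[0, 0, -1, 0, 1], [0, 0, -2.8, 0, 1], [0, 0, -4.6, 0, 1], [0, 0, -5.5, 0, 1], [0, -1, -5.5, 5, 1], [0.5, -3, -5.5, 13, 1], [1.3, -5, -5.5, 21, 1], [2.2, -7.2, -5.5, 29, 1], [3.2, -9.4, -5.5, 37, 1], [4.2, -11.6, -5.5, 45, 1]]

```text
t: 20.65
position: [0.5814, -0.0929, 0.2836]
tool_rot: [180.0, 0.0, 133.3]
ft_force: [0.9, 0.4, -1.6]
finger_gap: 0.273
```

```bash
cat > go.py <<'E'
from h import *
s=r.observe(); print(s['t'],s['position'].round(4),s['tool_rot'].round(2),s['ft_force'].round(2),s['joint_positions'].round(1),s['finger_gap'])
T=toolT(s); d=np.array([.467,-.3195,.1073])-s['position']; print('tool shift cm',(T[:3,:3].T@d*100).round(2),'turn',s['tool_rot'][2]-26.1)
E
python3 go.py
```

```text
20.65 [ 0.5814 -0.0929  0.2836] [1.7999e+02 1.0000e-02 1.3334e+02] [ 0.94  0.41 -1.57] [ -9.1  12.2  24.1 101.9   0.   37.6] 0.2729627219023578
tool shift cm [ -8.63 -23.87  17.63] turn 107.2352910275961
```

Request:
jog_arm:
  series:
    - [[-0.9, -2.5, 0, 8.3, 1], [-1.8, -5, 0, 16.6, 1], [-2.7, -7.5, 0, 24.9, 1], [-3.6, -10, 0, 33.2, 1], [-4.5, -12.5, 0, 41.5, 1], [-5.4, -15, 0, 49.8, 1], [-6.3, -17.5, 0, 58.1, 1], [-7.2, -19.9, 0, 66.4, 1], [-8, -22.1, 0, 74.7, 1], [-8.4, -23.3, 0, 83, 1]]

```text
t: 21.65
position: [0.4705, -0.3152, 0.2837]
tool_rot: [180.0, 0.0, 50.2]
ft_force: [0.2, -0.3, -1.8]
finger_gap: 0.272
```

```bash
python3 go.py
```

```text
21.65 [ 0.4705 -0.3152  0.2837] [1.7999e+02 1.0000e-02 5.0240e+01] [ 0.19 -0.26 -1.78] [-33.8   8.9  20.3 101.4  -0.   95.9] 0.2718367279459787
tool shift cm [-0.55  0.   17.64] turn 24.14135612089723
```

Request:
jog_arm:
  series:
    - [[-0.3, 0, 0, 8, 1], [-0.55, 0, 0, 16, 1], [-0.55, 0, 0.5, 22, 1], [-0.55, 0, 2, 24.1, 1], [-0.55, 0, 4, 24.1, 1], [-0.55, 0, 6, 24.1, 1], [-0.55, 0, 7, 24.1, 1], [-0.55, 0, 7, 24.1, 1], [-0.55, 0, 7, 24.1, 1], [-0.55, 0, 7, 24.1, 1]]

```text
t: 22.65
position: [0.4683, -0.3183, 0.2146]
tool_rot: [179.9, -0.0, 26.6]
ft_force: [-0.7, -0.6, -1.1]
finger_gap: 0.274
```

```bash
python3 go.py; python3 look.py w14; python3 - <<'E'
from h import *
z=np.load('pics/w14.npz'); P=cloud('wrist',z['d'],K('wrist')[0]['mount']); ok=z['d']>0
zt=.2137-.095
q=P[ok&(abs(P[...,2]-zt)<.005)&(abs(P[...,1])<.05)&(P[...,0]>-.03)&(P[...,0]<.08)]; print(len(q),q.min(0),q.max(0))
for x in (.02,.03,.04):
    w=q[abs(q[:,0]-x)<.003]; 
    if len(w): a=w[w[:,1]<0][:,1];b=w[w[:,1]>0][:,1]; print(x,a.min(),a.max(),b.min(),b.max())
E
```

```text
22.65 [ 0.4683 -0.3183  0.2146] [ 1.7992e+02 -5.0000e-02  2.6560e+01] [-0.68 -0.59 -1.13] [-34.2   6.8  10.2  93.3  -0.  119.2] 0.27379140445156563
tool shift cm [-0.18  0.04 10.73] turn 0.4600360518071689
22.65 [ 0.4683 -0.3183  0.2146] [ 1.7992e+02 -5.0000e-02  2.6560e+01] [-0.68 -0.59 -1.13] [-34.2   6.8  10.2  93.3  -0.  119.2] 0.274
1420 [-0.00541449 -0.02315498  0.11763327] [0.04311805 0.02381229 0.12363936]
0.02 -0.022700748617529735 -0.010940828387680478 0.011486606602059312 0.022404604210994442
0.03 -0.02244571582841823 -0.010764255452002996 0.01140042897691027 0.02317232080391261
0.04 -0.022264406352113825 -0.010690069559749417 0.011530763128051623 0.023812287939778996
```

View pics/w14.png

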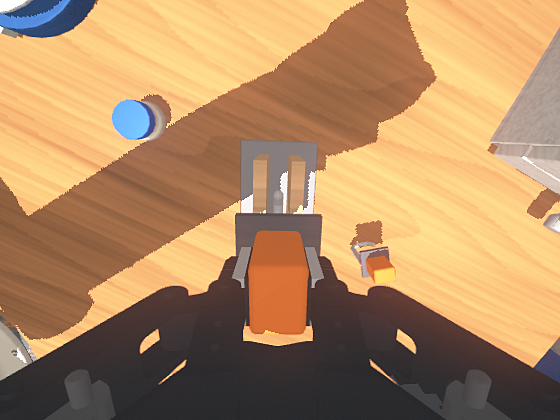

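The shank is centred over the gap between the walls, with clearances of ±11 mm about y ≈ 0. I lower it.

Request:
jog_arm:
  series:
    - [[-0.1, 0, 0.5, 0.4, 1], [-0.15, 0, 2, 0.4, 1], [-0.15, 0, 3.6, 0.4, 1], [-0.15, 0, 5.2, 0.4, 1], [-0.15, 0, 6.8, 0.4, 1], [-0.15, 0, 8.2, 0.4, 1], [-0.15, 0, 9.2, 0.4, 1], [-0.15, 0, 9.9, 0.4, 1], [-0.15, 0, 10.3, 0.4, 1], [-0.15, 0, 10.5, 0.4, 1]]

```text
t: 23.7
position: [0.4667, -0.3187, 0.1083]
tool_rot: [180.0, -0.0, 26.2]
ft_force: [0.2, -0.4, -1.9]
finger_gap: 0.272
```

```bash
python3 go.py
```

```text
23.7 [ 0.4667 -0.3187  0.1083] [ 1.7999e+02 -1.0000e-02  2.6160e+01] [ 0.2  -0.43 -1.88] [-34.3   6.4  -2.   81.6   0.  119.5] 0.2720289231680036
tool shift cm [-0.01  0.08  0.1 ] turn 0.05605944019299258
```

Request:
jog_arm:
  series:
    - [[0, 0.05, 0.05, 0, 1], [0, 0.05, 0.1, 0, 1], [0, 0.05, 0.1, 0, 1], [0, 0.05, 0.1, 0, 1], [0, 0.05, 0.1, 0, 0.7], [0, 0.05, 0.1, 0, 0.5], [0, 0.05, 0.1, 0, 0.3], [0, 0.05, 0.1, 0, 0], [0, 0.05, 0.1, 0, 0], [0, 0.05, 0.1, 0, 0]]

```text
t: 24.7
position: [0.4668, -0.3192, 0.1074]
tool_rot: [180.0, 0.0, 26.2]
ft_force: [0.9, -0.3, -0.0]
finger_gap: 0.998
```

```bash
python3 go.py; python3 look.py w15
```

```text
24.7 [ 0.4668 -0.3192  0.1074] [180.     0.    26.16] [ 0.87 -0.32 -0.03] [-34.4   6.4  -2.   81.5  -0.  119.5] 0.9977803584597389
tool shift cm [-0.    0.04  0.01] turn 0.055447806713765146
24.7 [ 0.4668 -0.3192  0.1074] [180.     0.    26.16] [ 0.87 -0.32 -0.03] [-34.4   6.4  -2.   81.5  -0.  119.5] 0.998
```

View pics/w15.png

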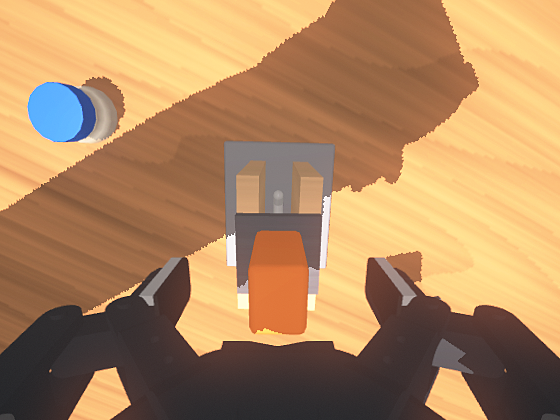

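The hook hangs freely in the rack with the jaws open around it, in the same view as before. I raise the arm straight up.

Request:
jog_arm:
  series:
    - [[0, 0, -1, 0, 0], [0, 0, -3, 0, 0], [0, 0, -6, 0, 0], [0, 0, -9, 0, 0], [0, 0, -12, 0, 0], [-3, 0, -14, 0, 0], [-7, 0, -15, 0, 0], [-11, 0, -15, 0, 0], [-14, 0, -15, 0, 0], [-14, 0, -15, 0, 0]]

```text
t: 25.75
position: [0.3387, -0.3821, 0.2588]
tool_rot: [179.9, 0.0, 26.0]
ft_force: [0.1, -0.4, 0.1]
finger_gap: 0.999
```

```bash
cat > fin.py <<'E'
from h import *
s=r.observe(); print(s['t'],s['position'],s['ft_force'])
for n in ['top','scene']:
    p,d=imaging.read_camera(n); cv2.imwrite(f'pics/{n}F.png',p); np.save(f'pics/{n}F_d.npy',d); P=cloud(n,d,ext(n)); np.save(f'pics/{n}F_P.npy',P)
    b=(350,240,420,310) if n=='top' else (165,155,215,220)
    for tag in '0','F':
        Q=np.load(f'pics/{n}{tag}_P.npy')[b[1]:b[3],b[0]:b[2]].reshape(-1,3); rect=lambda q:cv2.minAreaRect((q[:,:2]*1000).astype(np.float32))
        q=Q[(Q[:,2]>.142)&(Q[:,2]<.155)]; print(n,tag,'grip',len(q),q.mean(0),rect(q))
    b=(195,185,285,275) if n=='top' else (280,140,345,240)
    Q=P[b[1]:b[3],b[0]:b[2]].reshape(-1,3); img=p[b[1]:b[3],b[0]:b[2]].reshape(-1,1,3); h=cv2.cvtColor(img,cv2.COLOR_BGR2HSV).reshape(-1,3)
    m=(h[:,0]>45)&(h[:,0]<80)&(h[:,1]>120)&(Q[:,2]>.115)&(Q[:,2]<.14); w=Q[m]; print(n,'lid',len(w),np.median(w[:,2]),(w.min(0)+w.max(0))/2,np.degrees(np.linalg.lstsq(np.c_[w[:,:2],np.ones(len(w))],w[:,2],rcond=None)[0][:2]))
    m=(Q[:,2]>.055)&(Q[:,2]<.075); w=Q[m]; print(n,'pan',len(w),np.median(w[:,2]))
    a=cv2.imread(f'pics/{n}0.png'); cv2.imwrite(f'pics/{n}diff.png',cv2.absdiff(a,p))
E
python3 fin.py
```

```text
25.75 [ 0.33867037 -0.38210436  0.25881815] [ 0.05814364 -0.4082751   0.06667601]
top 0 grip 166 [ 0.46619675 -0.31855709  0.14631067] ((466.5191955566406, -318.9494934082031), (31.26078987121582, 25.05747413635254), 26.731456756591797)
top F grip 168 [ 0.46607616 -0.31843391  0.14678836] ((466.2099609375, -318.8119812011719), (30.553855895996094, 24.611597061157227), 27.815963745117188)
top lid 752 0.12639103012811204 [0.57206343 0.02287386 0.12591828] [-0.0283018   0.09234407]
top pan 1788 0.06520223239685607
scene 0 grip 78 [ 0.47102688 -0.3180305   0.14545954] ((468.5966796875, -318.918212890625), (35.3427619934082, 23.51007080078125), 24.955698013305664)
scene F grip 74 [ 0.47043342 -0.31842073  0.14557142] ((468.89453125, -319.51751708984375), (34.4090576171875, 21.993568420410156), 28.212078094482422)
scene lid 431 0.125564754214618 [0.57869719 0.02303672 0.129409  ] [-0.10959636  0.51169315]
scene pan 809 0.06477491857823137
```

View pics/topF.png

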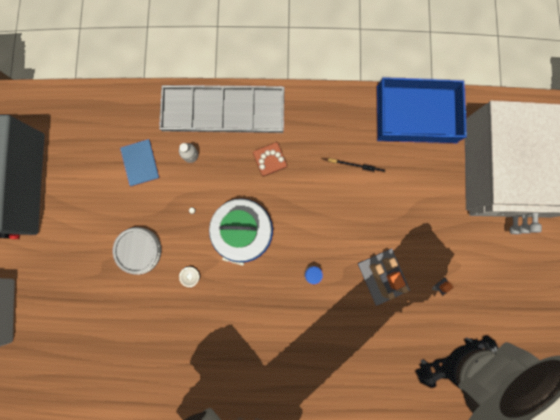

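View pics/sceneF.png

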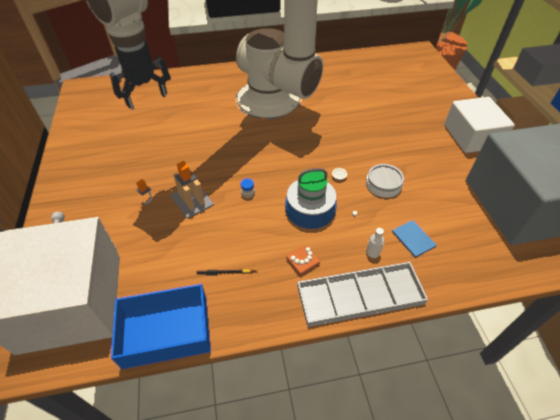

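The canister stands level and centred on the pan at (240,229) in the top view, the hook is back in the rack, and the other things are unmoved. I hand in.

```bash
python3 -c "
from plant import r
print(r.sign_off())"
```

```text
the job is handed in; nothing more can be done
None
```

The canister is on the scale pan and the larger hook is back in its rack. I handed the job in at about 26 s of the 72 s allowed. The hand-in returned no verdict.

I lifted the hook out of the rack and slid it under the arched handle from the far side. I then carried the canister over, lowered it onto the pan and backed the hook out. The hook stayed about 7 mm or more above the lid whenever it was under the handle.

**Canister:** The last pictures show it upright, with its centre within about 1–3 mm of the pan centre. The scene camera's lid-centre x was off by about 6 mm, probably because the handle got into that measurement. The lid is level to about 0.1° by the top camera and 0.5° by the scene camera. The pan has sunk about 15 mm. The wrist force put the canister at very roughly 0.3–0.4 kg, which is only loosely consistent with 15 mm on a spring of about 150 N/m.

**Hook:** It hangs within about 1 mm of where it was. Its measured yaw is within about 1° (top camera) to 3° (scene camera, from few pixels). The tip still points the same way.

**Other things:** By eye, everything else on the table looks unmoved. The gripper is open and away from everything.

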